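# Clip the free edge of a gel cassette in its casting stand

### The job

Two glass plates for casting a gel lean in the white stand, with one orange spring clip already on the edge away from the robot. Take the loose orange clip from the worktop, squeeze its handles to open the jaws, push it about halfway up the free edge that faces the robot, square to the glass, until that edge is fully home against the black barrel of the clip, and keep it pressed home as you let it close, so that it clamps both plates over the blue spacer. The front plate is loose: leave it seated against its spacers in the trough, and do not disturb the dishes, slides, tweezers and wipe box standing about.

Things in the scene. Friction and masses are not known exactly. Their poses are not given: they have to be found in the camera images.
- casting_stand: fixed white plastic gel-casting stand, base 150 mm deep (x) x 124 mm wide (y), top of base at 14 mm; origin under the middle of the base, x to its back, y to its left, z up. The glass plates lean back in it (tops towards +x) 28 degrees (0.489 rad) from vertical; a clip like the loose one is fixed on their left (far) edge.
- rear_plate: rear glass plate with two blue spacers, fixed in the stand. Origin: middle of the sandwich's lower edge, mid-thickness, 26 mm up. z runs up along the glass (leaning back 28 degrees), y to the left, x normal to the glass, backwards. Sandwich: y -70 to 70, z 0 to 120, x -5 to 5 mm (front plate 4, spacer 2, rear plate 4 mm). Spacers: 22 mm wide along the left and right edges.
- free_edge (a point): the middle of the free edge of the glass sandwich (the one that faces the robot), at x 0, y -70, z 60 mm of rear_plate
- front_plate: loose clear glass plate 140 x 120 x 4 mm, leaning on the spacers, its lower edge in the trough (front lip 8 mm high). Origin: middle of its lower edge; axes as rear_plate; seated, its origin lies at x -3 mm, y 0, z 0 of rear_plate.
- clip: loose orange spring clip lying on its side, like a big clothes peg, 100 mm long, 30 mm high, 60 g, black barrel at the pivot. The body is the lever on its +y side, with the barrel. Origin on the pivot axis at the underside; z along the pivot axis (up as it lies), x to the jaws. The clip's middle line is x turned about z by minus half of joint clip_lever.
- clip_pivot (a point): on the loose clip's pivot axis, halfway up its 30 mm. Along the middle line from here: barrel (depth stop) radius 13 mm; black jaw pads 16 to 32 mm ahead, tips at 36 mm; flat handles 10 to 64 mm behind, to be squeezed about 45 mm behind, where they are 50 mm wide over all at rest (60 mm at their ends), 28 mm and parallel when fully squeezed.
- clip_lever (a joint): opening of the loose clip (rad): 0 at rest, jaws shut to a 4 mm gap; about 0.25 when closed on the 10 mm sandwich; 0.65 fully squeezed, handles at their stop, when the jaws stand open 22 mm at the tips and 16 mm beside the barrel. A spring closes it; about 12 N on the handles holds it fully open. As the handles spread between gripping fingers they draw the clip back some 4 mm.
- wipe_box: teal cardboard wipe dispenser, 62 x 115 x 82 mm, a bystander; origin under its middle
- clear_dish: pale blue petri dish, 90 mm across, 17 mm high, a bystander; origin under its middle
- pink_dish: pink petri dish, 90 mm across, 17 mm high, a bystander; origin under its middle
- slides: banded stack of glass slides, 27 x 76 x 12 mm, a bystander; origin under its middle
- tweezers: steel tweezers lying flat, 127 mm long, a bystander; origin under its middle

How it is judged:
By the outcome, as a careful person would: the job done as asked, in the order asked, and still so for the second after the job is handed in, with the robot touching nothing.
It also fails if it takes over 42 s, if anything falls off the work surface, if the arm or the gripper's body presses on something with over 40 N, if the wrist force passes 120 N, or if a joint passes its speed limit or range.

### The arm

A 6-joint arm with a two-finger parallel gripper is mounted at the origin on a cart in front of the work surface, level with it; the furniture and walls round the work are solid. World frame = base frame: x ahead of the robot, y to its left, z up, the work surface at z = 0. Lengths are in m, angles in rad, forces in N, time in s.
With the tool pointing down it reaches from about 0.35 to 0.925 m from the base axis. Payload 6.4 kg.
Tool frame: the origin (TCP) lies at the very end of the fingers, on their centre line; the grasp point (between the pads) lies grip_depth behind it (grip_depth is the distance from the TCP to the grasp point, in m); z points along the fingers, y is the direction in which the jaws open and shut (so a half turn about z gives the same grasp; the last joint's range is limited). The gripper opens to 85 mm and grips with 20 to 120 N. Pads are 22 mm wide; open, the fingers measure 114 mm over their backs; the gripper's body (76 mm by 85 mm) begins 54 mm behind the grasp point. The pads swing forward as they close: fully open they stand 13 mm farther back than shut.
Start: joints at [-1.506, 0.245, 1.558, -0, 1.339, -0.174], TCP at [0.154, -0.632, 0.231] pointing down, gripper open.
Joint ranges: [-3.13, 3.13], [-1.02, 2.26], [0.13, 2.54], [-0.95, 4.09], [0.21, 2.88], [-2.74, 2.74]. Speed limits (rad/s): [2.57, 2.57, 3.14, 3.14, 3.14, 3.14].

### API

Orientations are given as a rotation vector (axis times angle).
In Python, from station import * gives the robot as it stands. The module is installed in compiled form; this text tells all that it offers. Calls block until the motion is done:
- move_pose(position, orientation): joint-space move of the TCP to a pose.
- movel(position, feed=0.15, ori=None): straight line of the TCP; ori=None keeps the orientation; feed is the mean speed in m/s.
- set_joints(angles): joint-space move.
- let_go() and close(strength=None): open the fingers fully, or close them until they stop; strength is the grip in N (None keeps the last).
- hold(seconds).
- solve_ik(position, orientation): joint angles nearest the present ones, or None.
- sense(): the state.
- grab_frame(name): name is "side" or "top" or "wrist"; returns a dict with "img" (384x512x3 uint8, red, green, blue), "camera_matrix" (3x3 intrinsics, pixels), "dist" ([k1, k2, p1, p2, k3] as OpenCV has them; the pictures are not rectified), "world_from_camera" (4x4, takes a point from camera to world coordinates). Camera axes: x right, y down, z forward; pixel columns grow to the right and rows downward; lengths in m; the calibration is good to about 2 mm. A picture is of the moment at which its call begins. There is no depth.
A pose or a line that the arm cannot do raises MotionError and nothing moves.
- hand_in(): hands the job in, once; it reports no verdict.
The state is a dict: "time_s": time; "qpos": joint angles; "qd": joint speeds; "effort": joint torques, N m; "position": TCP position; "eef_rot": TCP orientation; "ft_force": force on the tool from outside, world axes, zero at the start; "ft_torque": the same for the moment, N m; "grip_width": opening from 0.0 (shut) to 1.0 (fully open).
Only numpy, scipy, OpenCV 4.12 (cv2) and the standard library are available. Lean on these libraries where they do the work, as an engineer would, in place of code of your own. Each camera call takes 0.05 s, during which the arm holds its last target. There are 200 camera calls.

## Working session

There is one attempt and no reset: what is moved stays moved. The work goes in short steps, each a Python script; the robot and the scene stay as the last script left them, time stands still between calls to the robot, and variables do not carry over. Pictures are saved under pics/ and viewed, about 8 in all and at most 12, crops included, and the job is handed in when it is done.

```bash
mkdir -p pics; python3 - <<'E'
from station import *
import cv2,numpy as np,pickle
s=sense();print(s)
d={}
for n in("side","top"):
    f=grab_frame(n);d[n]=f
    cv2.imwrite(f"pics/{n}0.png",cv2.resize(f["img"][:,:,::-1],(800,600)))
    print(n,f["camera_matrix"],f["dist"],f["world_from_camera"])
pickle.dump(d,open("f0.pkl","wb"))
E
```

```text
{'time_s': 0.0, 'qpos': array([-1.50607292e+00,  2.45814434e-01,  1.55906889e+00,  2.59741568e-05,
        1.33869483e+00, -1.74105231e-01]), 'qd': array([-3.73660125e-04, -5.77431105e-05, -5.87416227e-04,  1.00710973e-03,
        3.50000522e-04,  2.86954821e-04]), 'effort': array([ 8.35875690e-04, -4.29494154e+01, -3.26135123e+01, -1.17275458e-04,
        5.17941327e-03, -9.25302885e-06]), 'position': array([ 0.15373777, -0.63096115,  0.2301506 ]), 'eef_rot': array([-3.11725413e+00, -3.74014819e-01, -2.09990571e-04]), 'ft_force': array([ 0.80593968,  0.54084932, -0.64774883]), 'ft_torque': array([-0.05170551, -0.0004086 ,  0.03549187]), 'grip_width': 0.9982188063254007}
side [[500.08180766   0.         256.43109614]
 [  0.         500.08180766 193.77196919]
 [  0.           0.           1.        ]] [-0.08793541  0.          0.          0.          0.        ] [[ 9.97381059e-01 -3.61881838e-02  6.26213922e-02  4.57567323e-01]
 [-7.23257867e-02 -4.99794479e-01  8.63119030e-01 -1.36831749e+00]
 [ 6.31159759e-05 -8.65387713e-01 -5.01102885e-01  8.81084691e-01]
 [ 0.00000000e+00  0.00000000e+00  0.00000000e+00  1.00000000e+00]]
top [[386.32511123   0.         258.90317057]
 [  0.         386.32511123 184.84505173]
 [  0.           0.           1.        ]] [0.01372708 0.         0.         0.         0.        ] [[-0.00277319 -0.99906433  0.04315992  0.50091146]
 [-0.99999442  0.00269018 -0.00198145  0.01474177]
 [ 0.00186349 -0.04316518 -0.99906621  1.19504624]
 [ 0.          0.          0.          1.        ]]
```

View pics/top0.png

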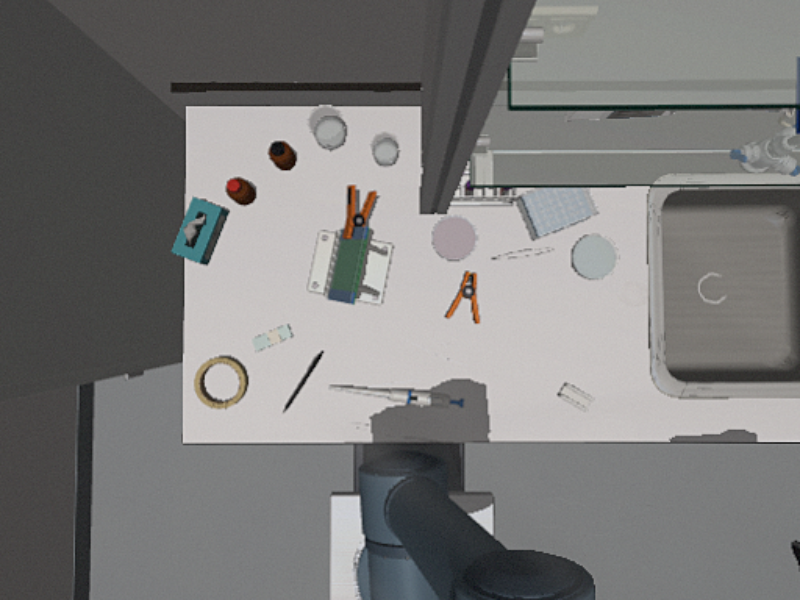

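View pics/side0.png

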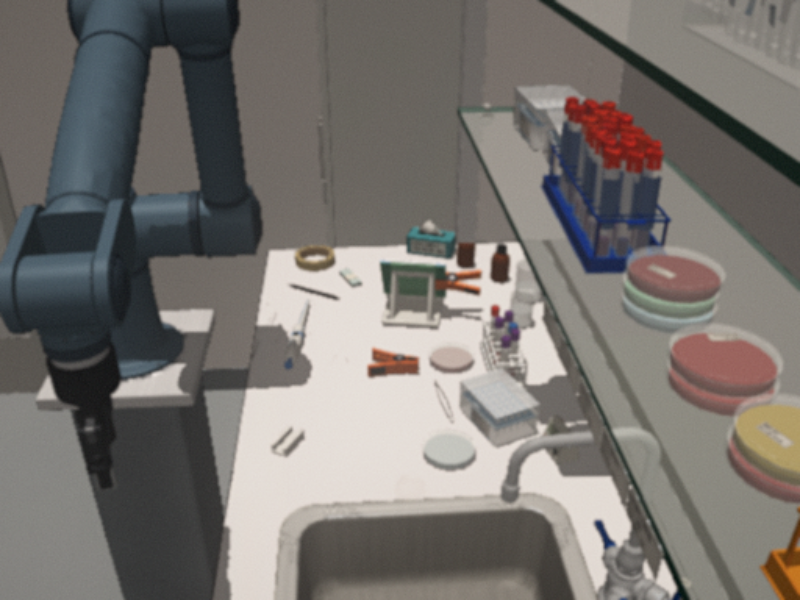

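```bash
cat >h.py <<'E'
from station import *
import cv2,numpy as np,pickle
from scipy.spatial.transform import Rotation as R
def ray(f,uv):
    p=cv2.undistortPoints(np.array(uv,float).reshape(-1,1,2),f["camera_matrix"],np.array(f["dist"]))[:,0]
    T=f["world_from_camera"];return T[:3,3],np.c_[p,np.ones(len(p))]@T[:3,:3].T
def onz(f,uv,z):
    o,d=ray(f,uv);return o+d*((z-o[2])/d[:,2])[:,None]
def pix(f,P):
    T=np.linalg.inv(f["world_from_camera"]);r=cv2.Rodrigues(T[:3,:3])[0]
    return cv2.projectPoints(np.array(P,float).reshape(-1,3),r,T[:3,3],f["camera_matrix"],np.array(f["dist"]))[0][:,0]
def orange(im):
    h=cv2.cvtColor(im,cv2.COLOR_RGB2HSV);return cv2.inRange(h,(4,150,60),(18,255,255))
def down(yaw,tilt=None):  # tool pointing down, tool x at yaw
    return R.from_euler('z',yaw)*R.from_euler('x',np.pi)
E
python3 - <<'E'
from h import *
import station
print([n for n in dir(station) if n[0]!='_'], getattr(station,'grip_depth',None))
d=pickle.load(open("f0.pkl","rb"));f=d["top"];k=.64
for z,u in((.03,[468,292]),(.015,[448,320]),(.015,[478,322]),(.014,[318,230]),(.014,[395,243]),(.014,[383,305]),(.014,[307,292]),(0,[454,238]),(0,[522,254])):
    print(u,onz(f,[np.array(u)*k],z)[0].round(3))
s=sense();w=grab_frame("wrist")
Tt=np.eye(4);Tt[:3,:3]=R.from_rotvec(s["eef_rot"]).as_matrix();Tt[:3,3]=s["position"]
print((np.linalg.inv(Tt)@w["world_from_camera"]).round(3),w["camera_matrix"],w["dist"])
for yaw in(-.17,np.pi-.17):
  for p in([.42,-.12,.25],[.40,.12,.2]):
    print(yaw,solve_ik(p,down(yaw).as_rotvec()))
E
```

```text
['MotionError', 'close', 'grab_frame', 'grip_depth', 'hand_in', 'hold', 'let_go', 'move_pose', 'movel', 'sense', 'set_joints', 'solve_ik'] 0.0187
[468, 292] [ 0.545 -0.11   0.03 ]
[448, 320] [ 0.491 -0.072  0.015]
[478, 322] [ 0.487 -0.131  0.015]
[318, 230] [0.668 0.182 0.014]
[395, 243] [0.642 0.031 0.014]
[383, 305] [0.52  0.055 0.014]
[307, 292] [0.546 0.203 0.014]
[454, 238] [ 0.653 -0.086  0.   ]
[522, 254] [ 0.621 -0.221  0.   ]
[[-0.001 -0.964 -0.267  0.068]
 [ 1.    -0.001  0.001  0.   ]
 [-0.001 -0.267  0.964 -0.143]
 [ 0.     0.     0.     1.   ]] [[327.38620112   0.         254.34791043]
 [  0.         327.38620112 192.11404114]
 [  0.           0.           1.        ]] [0.01528531 0.         0.         0.         0.        ]
-0.17 [-0.53902349 -0.30168666  2.05828993  0.          1.38498939  1.20177283]
-0.17 [ 0.01844999 -0.30671959  2.15504653  0.          1.29326571  1.75924631]
2.971592653589793 [-5.39023494e-01 -3.01686664e-01  2.05828993e+00 -4.44089210e-16
  1.38498939e+00 -1.93981982e+00]
2.971592653589793 [ 0.01844999 -0.30671959  2.15504653  0.          1.29326571 -1.38234634]
```

```bash
python3 - <<'E'
from h import *
move_pose([.49,-.103,.17],down(-.15).as_rotvec())
w=grab_frame("wrist");pickle.dump(w,open("w1.pkl","wb"));cv2.imwrite("pics/w1.png",w["img"][:,:,::-1])
move_pose([.50,.125,.26],down(-.17).as_rotvec())
w=grab_frame("wrist");pickle.dump(w,open("w2.pkl","wb"));cv2.imwrite("pics/w2.png",w["img"][:,:,::-1])
print(sense()["time_s"],sense()["qpos"],sense()["position"])
E
```

```text
3.4667 [ 2.25991357e-02 -9.86886237e-02  1.86967584e+00 -3.54671333e-04
  1.37214235e+00  1.76510220e+00] [0.49985228 0.12383851 0.25907024]
```

View pics/w1.png

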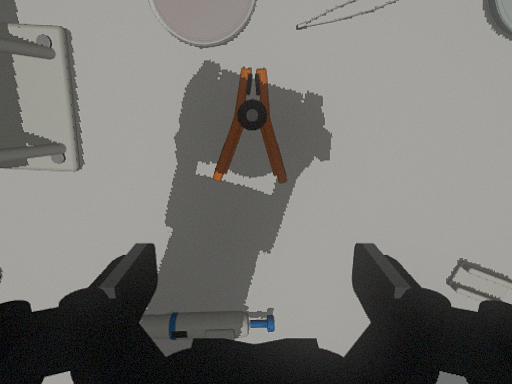

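View pics/w2.png

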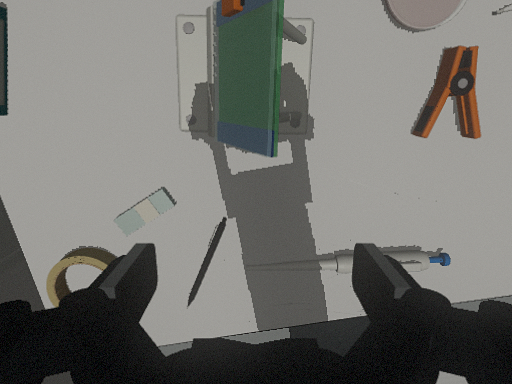

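```bash
python3 - <<'E'
from h import *
w=pickle.load(open("w1.pkl","rb"));P=onz(w,[[252,115]],.03)[0]
# mask based: contours of the orange
m=orange(w["img"]);n,l,st,c=cv2.connectedComponentsWithStats(m)
for i in range(1,n):
    if st[i,4]>60: print(st[i],c[i].round(1))
gray=cv2.cvtColor(w["img"],cv2.COLOR_RGB2GRAY)
H=onz(w,[[218,179],[282,181]],.03);J=onz(w,[[247,69],[262,69]],.03)
print("pivot",P.round(4),"H",H.round(4),"J",J.round(4))
d=J.mean(0)-H.mean(0);print("dir",np.arctan2(d[1],d[0]),np.linalg.norm(d),np.linalg.norm(H[0]-H[1]),"piv-H",P-H.mean(0))
v=pickle.load(open("w2.pkl","rb"))
C=onz(v,[[177,16],[313,20],[308,135],[180,131]],.014);print(C.round(4),np.linalg.norm(np.roll(C,-1,0)-C,axis=1))
X=(C[1]+C[2]-C[0]-C[3]);yawx=np.arctan2(X[1],X[0]);Y=C[0]+C[1]-C[2]-C[3];yawy=np.arctan2(Y[1],Y[0]);c0=C.mean(0)
print("c",c0,"yaw y",yawy,yawx+np.pi/2)
yw=(yawy+yawx+np.pi/2)/2;ys=np.array([np.cos(yw),np.sin(yw),0]);xs=np.array([ys[1],-ys[0],0])
a=.489;n=xs*np.cos(a)+np.array([0,0,-np.sin(a)]);z=xs*np.sin(a)+np.array([0,0,np.cos(a)])
o=c0.copy();o[2]=.026
pts=[o+n*i*.005-ys*.07+z*k*.12 for i in(-1,1) for k in(0,1)]
print(pix(v,pts).round(1))
im=cv2.resize(v["img"][0:190,150:340],None,fx=4,fy=4,interpolation=cv2.INTER_CUBIC)
for p in pix(v,pts): cv2.drawMarker(im,tuple(int(t) for t in (p-[150,0])*4),(255,0,0),0,12)
cv2.imwrite("pics/w2c.png",cv2.resize(im,(600,600))[:,:,::-1])
E
```

```text
[213  68  38 113 867] [231.9 132.1]
[256  69  11  21 125] [262.   76.1]
[260  87  23  96 636] [270.4 139.5]
pivot [ 0.5473 -0.1103  0.03  ] H [[ 0.4972 -0.072   0.03  ]
 [ 0.4868 -0.1279  0.03  ]] J [[ 0.5837 -0.1118  0.03  ]
 [ 0.5819 -0.1238  0.03  ]]
dir -0.19439101085034213 0.09256671127925759 0.056872382816300186 piv-H [ 0.05527482 -0.01032441  0.        ]
[[0.6671 0.1787 0.014 ]
 [0.6387 0.0363 0.014 ]
 [0.5189 0.0569 0.014 ]
 [0.549  0.2037 0.014 ]] [0.14520839 0.12155726 0.14986118 0.12074214]
c [0.59343131 0.11892758 0.014     ] yaw y -0.1890646995483005 -0.19984136707056854
[[239.5 142.5]
 [302.3 159.7]
 [247.3 142.2]
 [312.  159. ]]
```

View pics/w2c.png

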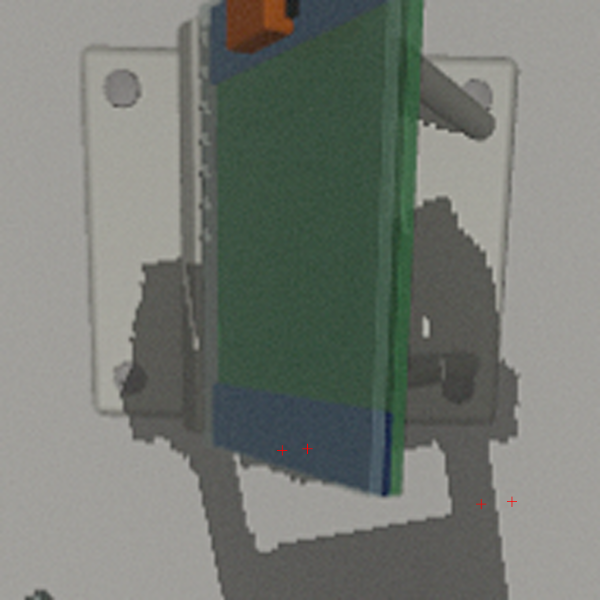

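```bash
cat >>h.py <<'E'
a=.489
def frame(yw):
    ys=np.array([np.cos(yw),np.sin(yw),0]);xs=np.array([ys[1],-ys[0],0])
    z=xs*np.sin(a)+np.array([0,0,np.cos(a)]);n=xs*np.cos(a)-np.array([0,0,np.sin(a)])
    return ys,n,z
def glass_ori(yw):
    ys,n,z=frame(yw);return R.from_matrix(np.c_[ys,np.cross(-z,ys),-z])
def tcp_for(F,yw,back):
    ys,n,z=frame(yw);return F-ys*(.058+back)-z*.013
E
python3 - <<'E'
from h import *
v=pickle.load(open("w2.pkl","rb"))
zt=.026+.12*np.cos(a)
B=onz(v,[[277.3,156.4],[283.95,0]],zt-.0023);D=B[1]-B[0];yw=np.arctan2(D[1],D[0]);print("top edge yaw",yw,np.linalg.norm(D))
A=onz(v,[[267.8,156.1]],zt+.0023)[0]
yw=-.194;ys,n,z=frame(yw)
Fs=[A+n*.005-z*.06,B[0]-n*.005-z*.06];print(Fs)
o=np.array([.5934,.1189,0]);F=np.mean(Fs,0)
xs=np.array([ys[1],-ys[0],0]);e=F-o;print("F in stand: x",e@xs-.06*np.sin(a),"y",e@ys,"z",F[2])
np.save("F.npy",F)
q=glass_ori(yw).as_rotvec()
for b in(.06,0): print(tcp_for(F,yw,b),solve_ik(tcp_for(F,yw,b),q))
t=np.array([np.cos(-.19),np.sin(-.19)])
g=np.array([.5473,-.1103])-.045*t
r=down(-.19).as_rotvec()
move_pose([*g,.10],r);movel([*g,.0025],.12)
print(sense()["position"],sense()["ft_force"])
close(60);print(sense()["grip_width"],sense()["ft_force"])
movel([*g,.16],.2)
w=grab_frame("wrist");pickle.dump(w,open("w3.pkl","wb"));cv2.imwrite("pics/w3.png",w["img"][:,:,::-1])
print(sense()["time_s"],sense()["position"],sense()["grip_width"])
E
```

```text
top edge yaw -0.19432674145620632 0.11643333292208671
[array([0.52711544, 0.13241634, 0.07891947]), array([0.52643223, 0.13320368, 0.0790169 ])]
F in stand: x -0.028989118141247962 y -0.06805796669873203 z 0.07896818259520774
[0.41216468 0.16155079 0.06749174] [-0.17804453 -0.08269793  2.31087186  0.59480591  0.99397368  1.23540521]
[0.47103914 0.14998367 0.06749174] [-0.18024518  0.06126088  2.16849353  0.59497482  0.99364039  1.232628  ]
[ 0.5038905  -0.1019944   0.00330474] [-0.38555867  0.94358345 -0.14184713]
0.3012086341240915 [-4.25696296  2.57998289 12.48802707]
7.0667 [ 0.50196969 -0.10133385  0.15813992] 0.30018402753293144
```

View pics/w3.png

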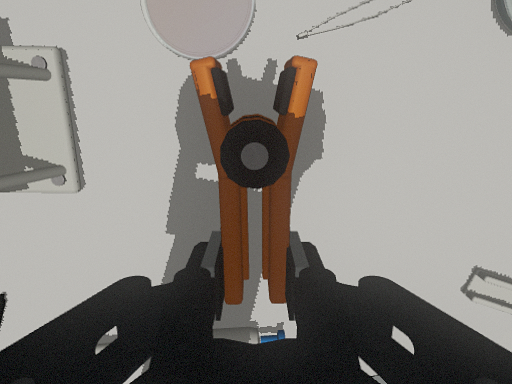

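```bash
python3 - <<'E'
from h import *
w=pickle.load(open("w3.pkl","rb"));s=sense()
Rt=R.from_rotvec(s["eef_rot"]).as_matrix();p=s["position"]
o,d=ray(w,[[255,154]]);o=Rt.T@(o-p);d=Rt.T@d[0];t=(-.027-o[2])/d[2];piv=o+d*t;print("pivot tool",piv);np.save("piv.npy",piv)
F=np.load("F.npy");yw=-.194;ys,n,z=frame(yw);q=glass_ori(yw).as_rotvec()
# tcp so that pivot mid-height is at F - ys*(.013+back)
T=lambda b:F-ys*(.013+b+piv[0])-z*.0125-np.cross(-z,ys)*piv[1]
u=np.array([0,0,.10])
move_pose(T(.055)+u,q);movel(T(.055),.15)
s=sense();print(s["time_s"],s["position"]-T(.055),s["grip_width"],s["ft_force"])
w=grab_frame("wrist");pickle.dump((w,s),open("w4.pkl","wb"));cv2.imwrite("pics/w4.png",w["img"][:,:,::-1])
pts=[F+n*i*.005+z*.06 for i in(-1,1)]+[F-ys*.068+z*.015];print(pix(w,pts))
E
```

```text
pivot tool [ 5.04375827e-02 -3.51093791e-05 -2.70000000e-02]
8.9333 [ 0.00086416 -0.000289    0.00065873] 0.29786356930596747 [-0.57348998 -0.81825858 -1.09601798]
[[ 227.94402125 -209.0357055 ]
 [ 288.36221337 -209.05331229]
 [ 256.10264183  156.35811986]]
```

View pics/w4.png

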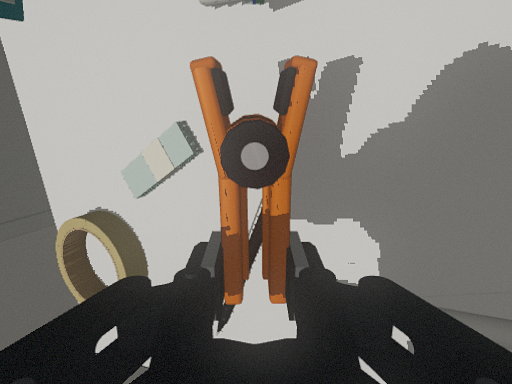

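```bash
cat >>h.py <<'E'
piv=np.array([.0504,0,-.027]);F=np.load("F.npy");yw=-.194;ys,n,z=frame(yw);Q=glass_ori(yw).as_rotvec()
T=lambda b:F-ys*(.013+b+piv[0])-z*.0125
E
python3 - <<'E'
from h import *
movel(T(.027),.1)
s=sense();print(s["time_s"],s["position"]-T(.027),s["ft_force"])
w=grab_frame("wrist");pickle.dump((w,s),open("w5.pkl","wb"))
im=w["img"].copy()
for k in(-.05,-.03,0,.03):
  for i in(-1,1):
    p=pix(w,[F+n*i*.005+z*k])[0];print(k,i,p.round(1));cv2.drawMarker(im,tuple(int(t) for t in p),(255,0,255),0,6)
cv2.imwrite("pics/w5.png",cv2.resize(im[0:192,128:384],(800,600),interpolation=cv2.INTER_CUBIC)[:,:,::-1])
E
```

```text
9.4167 [ 1.92238506e-04 -1.10175480e-05  3.73811579e-04] [ 0.12070637  0.09449688 -0.82040762]
-0.05 -1 [245.7  57.3]
-0.05 1 [265.3  57.3]
-0.03 -1 [244.7  51.5]
-0.03 1 [266.7  51.5]
0 -1 [242.4  39.4]
0 1 [269.8  39.4]
0.03 -1 [238.7  19.5]
0.03 1 [274.8  19.5]
```

View pics/w5.png

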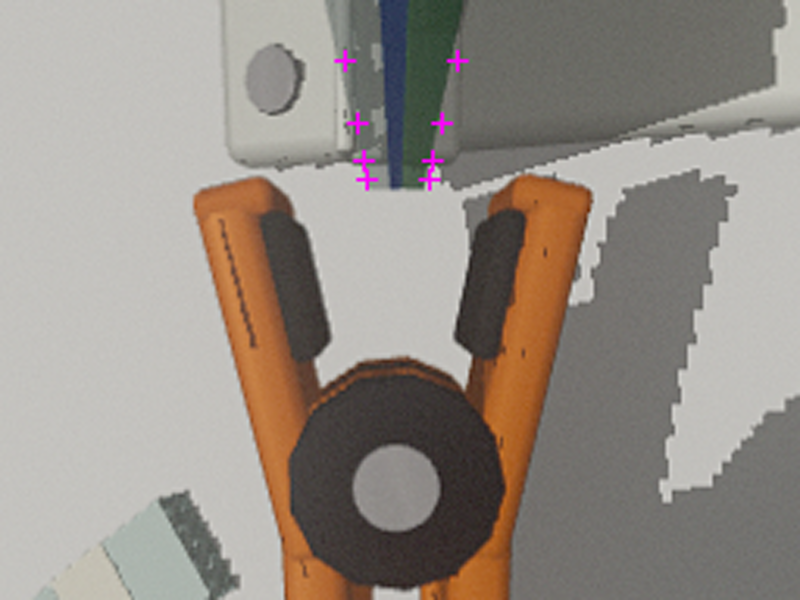

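```bash
python3 - <<'E'
from h import *
movel(T(.006),.08)
for b in np.arange(.004,-.0081,-.001):
    movel(T(b),.03);s=sense();f=s["ft_force"];fy=f@ys
    print(round(b,4),round((s["position"]-T(b))@ys*1e3,2),"F",round(fy,1),round(f@n,1),round(f@z,1),s["grip_width"].round(3))
    if fy<-22: break
print(s["time_s"])
w=grab_frame("wrist");pickle.dump((w,s,b),open("w6.pkl","wb"));cv2.imwrite("pics/w6.png",cv2.resize(w["img"][0:240,96:416],(800,600),interpolation=cv2.INTER_CUBIC)[:,:,::-1])
E
```

```text
Traceback (most recent call last):
AttributeError: 'float' object has no attribute 'round'
```

```bash
python3 - <<'E'
from h import *
for b in np.arange(.004,-.0081,-.001):
    movel(T(b),.03);s=sense();f=s["ft_force"];fy=f@ys
    print(round(b,4),round((s["position"]-T(b))@ys*1e3,2),"F",round(fy,1),round(f@n,1),round(f@z,1),round(s["grip_width"],3))
    if fy<-22: break
print(s["time_s"])
w=grab_frame("wrist");pickle.dump((w,s,b),open("w6.pkl","wb"));cv2.imwrite("pics/w6.png",cv2.resize(w["img"][0:240,96:416],(800,600),interpolation=cv2.INTER_CUBIC)[:,:,::-1])
E
```

```text
0.004 -0.15 F -0.4 0.1 -0.7 0.302
0.003 0.09 F -0.4 -0.3 -0.7 0.299
0.002 0.06 F -0.4 0.4 -1.0 0.298
0.001 0.06 F -0.1 -0.1 -0.6 0.299
0.0 -0.36 F -2.2 0.6 -0.8 0.298
-0.001 -1.26 F -5.1 -0.8 3.0 0.302
-0.002 -2.19 F -7.8 -0.0 4.1 0.298
-0.003 -3.18 F -9.0 -1.7 2.6 0.3
-0.004 -4.15 F -14.2 -0.6 7.9 0.304
-0.005 -5.09 F -13.9 -1.6 6.8 0.299
-0.006 -6.06 F -18.9 -0.9 9.3 0.301
-0.007 -6.95 F -17.3 -2.1 4.9 0.304
-0.008 -7.98 F -20.4 -2.7 8.7 0.299
13.375
```

View pics/w6.png

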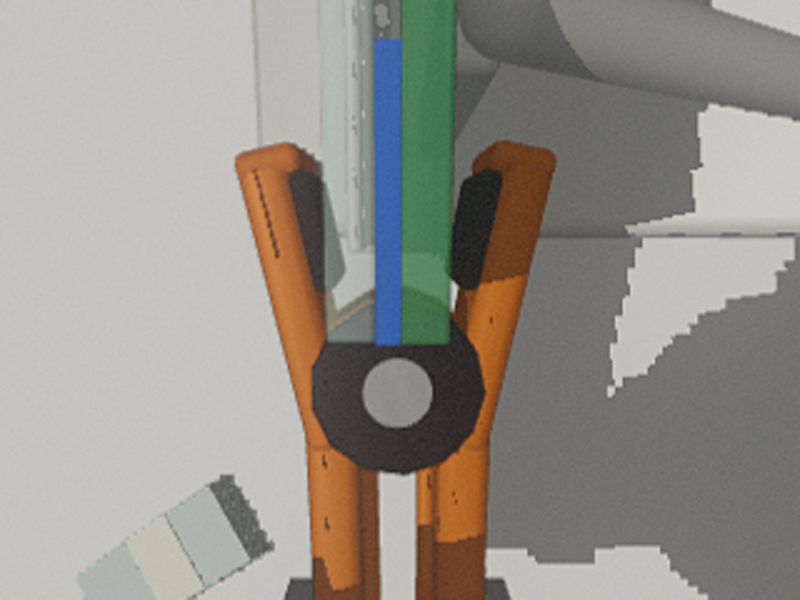

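```bash
python3 - <<'E'
from h import *
def rep(t):
    s=sense();f=s["ft_force"];print(t,round(s["time_s"],2),"d",((s["position"]-T(0))@np.c_[ys,n,z]*1e3).round(2),"F",(f@np.c_[ys,n,z]).round(1),round(s["grip_width"],3))
rep("before");movel(T(-.011),.03);rep("pushed")
let_go();rep("open")
movel(T(.0),.06);rep("back")
movel(T(.0)+z*.03,.1)
movel(T(.02)+z*.075,.15);rep("up")
w=grab_frame("wrist");pickle.dump(w,open("w7.pkl","wb"));cv2.imwrite("pics/w7.png",cv2.resize(w["img"],(800,600),interpolation=cv2.INTER_CUBIC)[:,:,::-1])
E
```

```text
before 13.43 d [ 0.03  0.11 -2.85] F [-21.6  -3.2   9. ] 0.299
pushed 13.68 d [ 0.32  0.14 -3.59] F [-30.3  -3.7  14.2] 0.296
open 14.28 d [11.66 -0.09  0.39] F [0.1 1.  0.1] 1.001
back 14.62 d [-0.58  0.03 -0.13] F [ 0.1  0.1 -0.4] 1.0
up 15.54 d [-20.12   0.13  74.52] F [ 0.7 -0.5 -0. ] 0.998
```

View pics/w7.png

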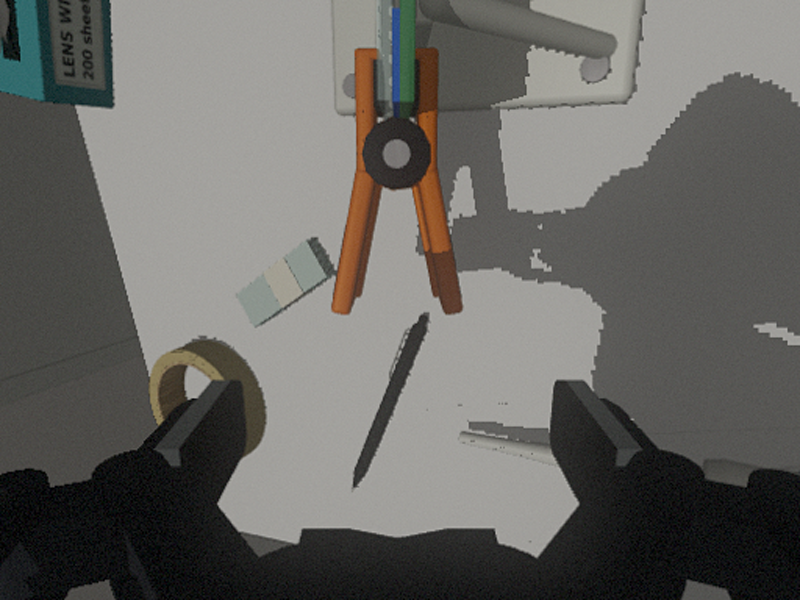

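```bash
python3 - <<'E'
from h import *
movel(T(.02)+z*.088,.15);movel(T(-.03)+z*.088,.15)
w=grab_frame("wrist");pickle.dump(w,open("w8.pkl","wb"));cv2.imwrite("pics/w8.png",cv2.resize(w["img"][60:300,96:416],(800,600),interpolation=cv2.INTER_CUBIC)[:,:,::-1])
print(sense()["time_s"],sense()["ft_force"])
print("pred glass top edge",pix(w,[F+n*i*.005+z*.06 for i in(-1,1)]),"pivot top if home",pix(w,[F-ys*.013+z*.0145]))
w6=pickle.load(open("w6.pkl","rb"))[0];print("w6 pred",pix(w6,[F+z*.06,F-ys*.013+z*.0145]),"seen edge row 137.6 pivot row 157.2")
E
```

```text
16.375 [-0.50316342  0.49362003  0.09194094]
pred glass top edge [[244.53602019 173.84073957]
 [264.90539481 173.81428171]] pivot top if home [[254.60682106 178.47538504]]
w6 pred [[255.21636096 135.26241181]
 [255.08471507 157.62684855]] seen edge row 137.6 pivot row 157.2
```

View pics/w8.png

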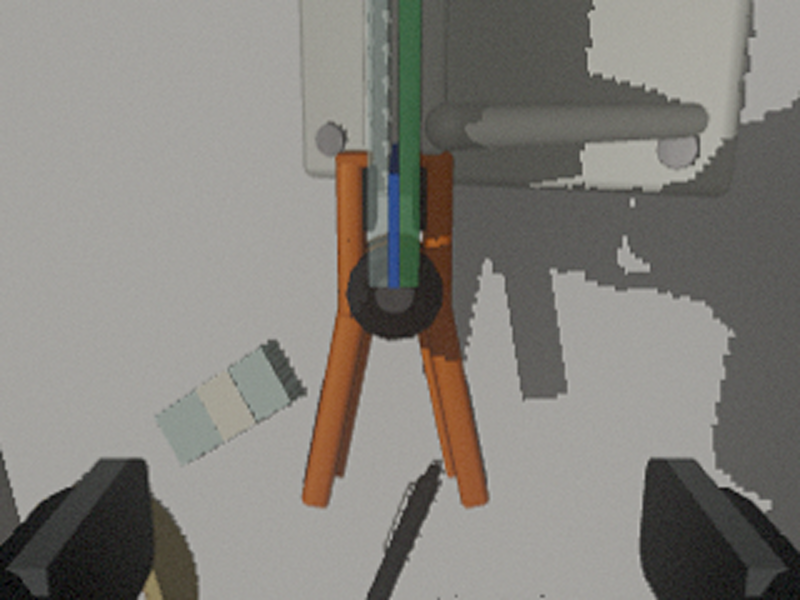

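```bash
python3 - <<'E'
from h import *
movel(T(.03)+z*.15,.2);hold(.5)
f=grab_frame("side");cv2.imwrite("pics/s9.png",cv2.resize(f["img"][140:260,200:360],(800,600),interpolation=cv2.INTER_CUBIC)[:,:,::-1])
print(sense()["time_s"],sense()["ft_force"])
E
```

```text
17.5083 [ 0.58888867 -0.5288354   0.25497122]
```

View pics/s9.png

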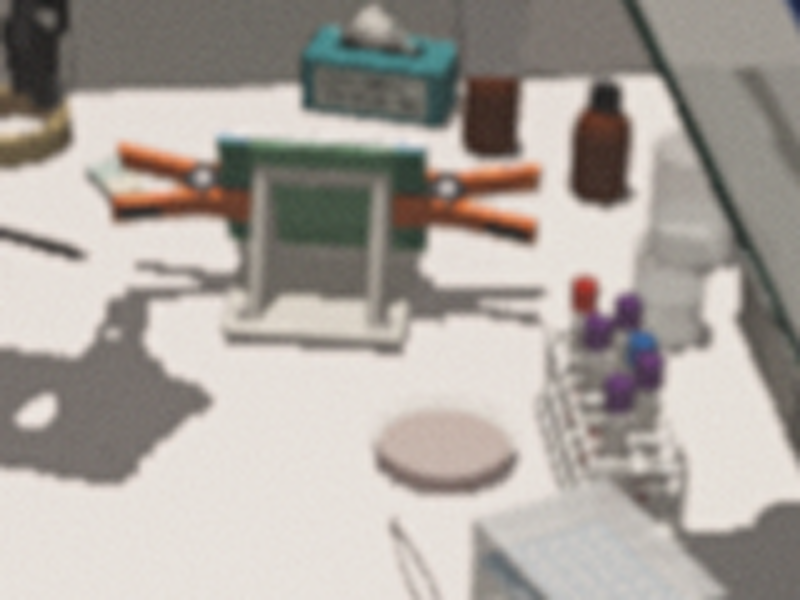

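The side view shows the new clip (pivot near 203,178) mirroring the fixed one (448,187) at about mid-height. The dish, tweezers and box look undisturbed, and the gripper is clear.

```bash
python3 -c "
from station import *
hand_in();print(sense()['time_s'])"
```

```text
the job is handed in; nothing more can be done
the job is handed in; nothing more can be done
```

The loose clip is on the free edge, clamping both plates over the blue spacer, and the job is handed in. The last clock reading, just before hand-in, was 17.5 s.

**What I did:** I gripped the handles about 50 mm behind the pivot, slightly further back than the 45 mm suggested, and squeezed them fully. I tilted the clip to the 28° of the glass and slid it on. I then pressed it home with about 30 N and let go while still pushing.

**Last checks:**
- **Seating:** in the close view the glass edge meets the barrel within about 1 mm of the fully home position. That is within the error of the camera.
- **Plates:** the clip is square to the glass and the sandwich measures its proper 10 mm, so the front plate looks seated. The trough itself I did not see directly.
- **Height:** in the side view the clip sits about level with the fixed one. The tool dipped about 3.6 mm along the glass while pressing, so the clip may be a few millimetres below the exact middle.
- **Surroundings:** the pink dish, tweezers, slides and wipe box look unmoved. The pale blue dish was outside the final pictures, but the arm did not go near it after the first move.
- **Forces:** the wrist read about zero after release, with the gripper clear. The most I read was about 34 N, during the push.

No check failed.

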